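Pack away the dead-weight tester's masses

ROBOT

A 6-joint arm with a two-finger parallel gripper is mounted at the origin on the work surface. World frame = base frame: x ahead of the robot, y to its left, z up, the work surface at z = 0. Lengths are in m, angles in rad, forces in N, time in s.
With the tool pointing down it reaches from about 0.3 to 0.775 m from the base axis. Payload 14.6 kg.
Tool frame: the origin (TCP) lies at the very end of the fingers, on their centre line; the grasp point (between the pads) lies 19 mm behind it; z points along the fingers, x is the direction in which the jaws open and shut, and the axes are right-handed (so a half turn about z gives the same grasp; the last joint's range is limited). The gripper opens to 94 mm and grips with 3 to 60 N. Pads are 16 mm wide; open, the fingers measure 119 mm over their backs; the gripper's body (75 mm by 177 mm) begins 78 mm behind the grasp point.
Start: joints at [-1.363, 0.3, 1.521, -0, 1.321, -0.067], TCP at [0.149, -0.529, 0.205] pointing down, gripper open.
Joint ranges: [-3.03, 3.03], [-0.79, 2.21], [0.23, 2.52], [-1.04, 4.18], [0, 3.07], [-2.55, 2.55]. Speed limits (rad/s): [2.22, 2.22, 2.57, 3.14, 3.14, 3.14].

INTERFACE

Orientations are given as [roll, pitch, yaw] about the fixed x, y, z axes, in that order (R = Rz(yaw) Ry(pitch) Rx(roll)).
In Python, from station import ctrl gives the robot as it stands.
- The arm moves only by the shell command python3 -m inch 'ROWS' [FORCE]. ROWS is JSON, one flat list of numbers, 7 for each row, row after row: the shift along the tool's x, y, z in cm, then the turn, a rotation vector about the tool's x, y, z in rad, then the opening, from 0 (shut) to 1 (fully open). In form: [tx, ty, tz, wx, wy, wz, claw, tx, ty, tz, wx, wy, wz, claw, ...]. A call has 1 to 20 rows; each row shifts and turns the commanded pose from where the row before left it, along the tool's axes as they then stand; what a row does not reach is not made up. A row lasts 1/8 s, in which the tool goes at most 62.5 mm and 10.7 degrees, less where a joint would pass 70% of its speed; a pose out of reach is approached as far as the arm can. A call is refused whole if a number of a shift passes 6.25 or a number of a turn 0.188, either way. A call with a gripper value outside its range is refused whole. The fingers move at their own pace and stop on an object; FORCE is the grip in N (left out, the last holds). Time passes only in rows, so rows that do not move let the fingers close. It gives the time, the measured TCP pose, the force and the opening at its end, in the units of the state.
- ctrl.get_obs(): the state, without advancing time (a new reading comes with each control period).
- ctrl.camera(name): name is "scene" or "top" or "wrist"; returns (picture, depth): 480x640x3 uint8, red, green, blue; 480x640 float32, m along the optical axis (not along the pixel's ray), 0 where there is no reading.
- ctrl.camera_params(name): a dict with "vertical_fov" (degrees; the focal length in pixels is half the picture's height over the tangent of half this angle, whatever the lens; pixels are square), "cx", "cy" (the principal point, pixels), "camera_from_world" (4x4, takes a point from world to camera coordinates); the wrist camera has in their place "mount" (4x4, takes a point from camera to tool coordinates, whose origin is the TCP and whose axes are the tool frame's). Camera axes: x right, y down, z forward; pixel columns grow to the right and rows downward; lengths in m; the calibration is good to about 2 mm. A picture is of the moment at which its call begins: read the wrist's pose just before it. camera_params takes no time and is no camera call.
- ctrl.hand_in(): hands the job in, once; it reports no verdict.
Trained networks look in the newest picture that a camera, given by its name, has taken for a name from the list of things; names that differ only in an ending like _2 or _b are one class to them, and where a whole thing is asked for, a point or a joint stands for the part that bears it (a point fixed in the world has none). Each returns a list of dicts, best first, with "score" (0 to 1); they miss things now and then, are a little off and sometimes report something else, mostly with a low value. They report only what shows in the picture. A call takes as long as a camera call. They do not tell look-alikes from the thing itself.
- ctrl.spot_in(camera, label): "bbox" ([centre column, centre row, width, height] in pixels, round what is visible of it).
- ctrl.place_of(camera, label): "centre" ([column, row] in pixels: a listed point, or the origin of a listed thing).
The state is a dict: "time_s": time; "qpos": joint angles; "joint_vel": joint speeds; "tau": joint torques, N m; "ee_pos": TCP position; "eef_rot": TCP orientation; "force": force on the tool from outside, world axes, zero at the start; "moment": the same for the moment, N m; "grip_width": finger opening in m.
Only numpy, scipy, OpenCV 4.12 (cv2) and the standard library are available. Lean on these libraries where they do the work, as an engineer would, in place of code of your own. Each camera call takes 0.05 s, during which the arm holds its last target. There are 200 camera calls.

TASK

The gauge calibration is finished: take the stack on the dead-weight tester apart from the top down, one piece at a time, and put each piece to bed in its own case, the spirit level first and then the three steel masses, each lying flat at the bottom of the recess cut to its size. Set the masses down gently rather than letting them fall, never lay or drop one on the bare bench, and do not knock the glass flask over or push it about.

Things in the scene. Friction and masses are not known exactly. Their poses are not given: they have to be found in the camera images.
- mass_large: The large of three plain stainless-steel disc masses: a flat cylinder 64 mm in diameter and 26 mm thick, about 0.64 kg. Stands directly on the tester's carrier plate, at the bottom of the stack (large, medium, small, level from bottom to top). Loose. Origin: centre of its underside; z up along its axis.
- mass_medium: The medium of three plain stainless-steel disc masses: a flat cylinder 54 mm in diameter and 24 mm thick, about 0.42 kg. Stands on the large mass. Loose. Origin: centre of its underside; z up along its axis.
- mass_small: The small of three plain stainless-steel disc masses: a flat cylinder 44 mm in diameter and 22 mm thick, about 0.26 kg. Stands on the medium mass and carries the spirit level. Loose. Origin: centre of its underside; z up along its axis.
- level: Bar spirit level, a plain aluminium bar 70 mm long (its x axis), 22 mm wide (y) and 20 mm high (z) with a small glass vial let into its top, about 75 g. Lies loose on top of the stack, turned any way, its ends overhanging the small mass. Origin: centre of its underside; z up.
- case_large: Open case of the large mass, fixed to the bench: square grey foam block 96 mm wide, 26 mm high, in a 4 mm thick black shell. In its middle a round recess 71 mm wide and 9 mm deep, mouth bevelled by 3 mm, blue floor 17 mm above the bench; the seated mass stands 17 mm proud of the foam. Told from the others by the recess's width. Origin: centre of the underside, on the recess's axis; z up.
- case_medium: Open case of the medium mass, fixed to the bench: square grey foam block 86 mm wide, 26 mm high, in a 4 mm thick black shell. In its middle a round recess 61 mm wide and 9 mm deep, mouth bevelled by 3 mm, blue floor 17 mm above the bench; the seated mass stands 15 mm proud of the foam. Told from the others by the recess's width. Origin: centre of the underside, on the recess's axis; z up.
- case_small: Open case of the small mass, fixed to the bench: square grey foam block 76 mm wide, 26 mm high, in a 4 mm thick black shell. In its middle a round recess 51 mm wide and 9 mm deep, mouth bevelled by 3 mm, blue floor 17 mm above the bench; the seated mass stands 13 mm proud of the foam. Told from the others by the recess's width. Origin: centre of the underside, on the recess's axis; z up.
- case_level: Open case of the spirit level, fixed: grey foam block 100 mm long (x), 56 mm wide (y), 26 mm high, in a 4 mm thick black shell. In its middle a rectangular recess 78 mm (x) by 30 mm (y), 9 mm deep, mouth bevelled by 3 mm, blue floor 17 mm above the bench; the level fits lengthwise, either end first, and stands 11 mm proud. Origin: centre of the underside; z up.
- tester: Dead-weight tester, fixed: grey box 200 by 215 mm, 59 mm high, with a steel column and a round carrier plate (84 mm wide, top 120 mm above the bench, not moving) under the stack. A round pressure gauge (63 mm, top 140 mm above the bench) and a black valve knob stand about 110 mm from the column, on its +y side. Origin: on the bench under the stack's axis; front faces -x; z up.
- flask: Bystander: a conical glass flask with a cork, 66 mm wide at the base and 110 mm high, about 140 g, standing loose on the bench in front of the tester. Origin: centre of its underside; z up.
Not all that is in view belongs to the job. Leave any purple or red look-alike of the mass_small alone.

How it is judged:
On the way, in this order (a step that is already met when the one before it is completed fails the run):
1. The spirit level lies seated in its own case and is let go (z of level in the frame of case_level between 0.0145 and 0.02 m and angle between level's own z axis and vertical below 0.07 rad and horizontal distance between level and case_level below 0.009 m and angle between the x axis of level and the x axis of case_level, either way round below 0.25 rad and contact force between the fingers and level below 0.1 N), for 0.2 s.
2. The small mass lies seated in its own case and is let go (z of mass_small in the frame of case_small between 0.0145 and 0.02 m and angle between mass_small's own z axis and vertical below 0.07 rad and horizontal distance between mass_small and case_small below 0.009 m and contact force between the fingers and mass_small below 0.1 N), for 0.2 s.
3. The medium mass lies seated in its own case and is let go (z of mass_medium in the frame of case_medium between 0.0145 and 0.02 m and angle between mass_medium's own z axis and vertical below 0.07 rad and horizontal distance between mass_medium and case_medium below 0.009 m and contact force between the fingers and mass_medium below 0.1 N), for 0.2 s.
4. The large mass lies seated in its own case and is let go (z of mass_large in the frame of case_large between 0.0145 and 0.02 m and angle between mass_large's own z axis and vertical below 0.07 rad and horizontal distance between mass_large and case_large below 0.009 m and contact force between the fingers and mass_large below 0.1 N), for 0.2 s.
At the end, for the whole second after the job is handed in: The level and the three masses each lie flat (within 4 degrees) on the floor of the recess of their own case (underside 14.5 to 20 mm above the bench, within 9 mm of the recess's centre, the level lengthwise), released and at rest (all of step 1 and all of step 2 and all of step 3 and all of step 4 and linear speed of each of level, mass_small, mass_medium, mass_large below 0.01 m/s and angular speed of each of level, mass_small, mass_medium, mass_large below 0.1 rad/s); the robot touches nothing.
It fails at once if a mass lies on or falls onto the bare bench (height (world z) of any of mass_large, mass_medium, mass_small below 0.01 m).
It fails at once if a mass falls into its case (faster than 0.6 m/s close above it) ((horizontal distance between mass_large and case_large below 0.03 m and height (world z) of mass_large below 0.06 m and linear speed of mass_large above 0.6 m/s) or (horizontal distance between mass_medium and case_medium below 0.03 m and height (world z) of mass_medium below 0.06 m and linear speed of mass_medium above 0.6 m/s) or (horizontal distance between mass_small and case_small below 0.03 m and height (world z) of mass_small below 0.06 m and linear speed of mass_small above 0.6 m/s)).
It fails at once if the flask is knocked over or pushed more than 30 mm (angle between flask's own z axis and vertical above 0.4 rad or distance of flask from where it was at the start of the episode above 0.03 m).
It also fails if it takes over 104 s, if anything falls off the work surface, if the arm or the gripper's body presses on something with over 40 N, if the wrist force passes 120 N, or if a joint passes its speed limit or range.

## Working session

There is one attempt and no reset: what is moved stays moved. The work goes in short steps, Python scripts to look and compute and a shell command to move; the robot and the scene stay as the last step left them, time stands still between calls to the robot, and variables do not carry over. Pictures are saved under pics/ and viewed, about 12 in all and at most 16, crops included, and the job is handed in when it is done.

```bash
ls; mkdir -p pics
cat > h.py <<'E'
import numpy as np, cv2
from station import ctrl
from scipy.spatial.transform import Rotation as R
def tool():
    o=ctrl.get_obs(); T=np.eye(4); T[:3,:3]=R.from_euler('xyz',o['eef_rot']).as_matrix(); T[:3,3]=o['ee_pos']; return T
def cloud(cam,T=None):
    """picture, world point per pixel"""
    T=tool(); p=ctrl.camera_params(cam); im,d=ctrl.camera(cam)
    f=240/np.tan(np.radians(p['vertical_fov'])/2)
    v,u=np.mgrid[:480,:640]
    P=np.stack([(u-p['cx'])/f*d,(v-p['cy'])/f*d,d,np.ones_like(d)],-1)
    M=T@np.array(p['mount']) if 'mount' in p else np.linalg.inv(np.array(p['camera_from_world']))
    W=(P@M.T)[...,:3]; W[d==0]=np.nan
    return im,W
def save(n,im): cv2.imwrite('pics/'+n,cv2.cvtColor(im,cv2.COLOR_RGB2BGR))
E
python3 - <<'E'
from h import *
o=ctrl.get_obs(); print(o)
for c in ['top','scene']:
    im,W=cloud(c); save(c+'0.png',im); np.savez('/tmp/'+c,im=im,W=W)
    print(c,ctrl.camera_params(c))
    for n in ['mass_large','mass_medium','mass_small','level','case_large','case_medium','case_small','case_level','tester','flask']:
        for r in ctrl.place_of(c,n)[:3]:
            u,v=np.round(r['centre']).astype(int)
            print(c,n,round(r['score'],2),u,v,W[v,u].round(3) if 0<=v<480 and 0<=u<640 else '')
print(ctrl.camera_params('wrist'))
E
```

```text
pics
{'time_s': 0.0, 'qpos': array([-1.36261666e+00,  3.00464257e-01,  1.52158135e+00,  1.01848847e-05,
        1.32069024e+00, -6.66095788e-02]), 'joint_vel': array([ 0.00197533, -0.00121082, -0.00128258, -0.00011236,  0.00022615,
        0.00120205]), 'tau': array([ 1.45080387e-03, -5.31802726e+01, -3.52738667e+01,  7.08469050e-02,
        2.41729862e-02, -9.91357524e-05]), 'ee_pos': array([ 0.14918001, -0.52911151,  0.20488997]), 'eef_rot': array([-3.14150672e+00,  1.14000531e-03, -1.29600956e+00]), 'force': array([-0.60210697,  0.20507262, -0.04332323]), 'moment': array([-0.02013448,  0.01561462, -0.00571651]), 'grip_width': 0.0938979764661571}
top {'vertical_fov': 46.99425472986205, 'cx': 314.3196743910424, 'cy': 242.67778875574817, 'camera_from_world': array([[ 0.00692028, -0.99997491, -0.00151351, -0.00880055],
       [-0.99189814, -0.00667237, -0.12686042,  0.53256121],
       [ 0.12684714,  0.00237915, -0.99191942,  1.05965392],
       [ 0.        ,  0.        ,  0.        ,  1.        ]])}
top mass_large 0.75 316 203 [ 0.581 -0.008  0.193]
top mass_medium 0.62 315 201 [ 0.5
[... 1411 characters left out ...]
 0.211 0.019]
scene case_small 0.75 486 364 [0.596 0.308 0.016]
scene case_small 0.18 307 284 [ 0.619 -0.001  0.171]
scene case_level 0.55 251 246 [ 0.418 -0.184  0.017]
scene tester 0.83 308 331 [0.631 0.001 0.061]
scene flask 0.97 334 246 [ 0.389 -0.007  0.029]
{'vertical_fov': 58.42099497822351, 'cx': 318.5972123136184, 'cy': 236.8110448155718, 'mount': array([[ 9.99999778e-01, -5.83066857e-04,  3.22326497e-04,
        -6.32458302e-04],
       [ 4.68980808e-04,  9.59696206e-01,  2.81039093e-01,
        -8.23249341e-02],
       [-4.73200096e-04, -2.81038879e-01,  9.59696267e-01,
        -1.79881879e-01],
       [ 0.00000000e+00,  0.00000000e+00,  0.00000000e+00,
         1.00000000e+00]])}
```

View pics/top0.png

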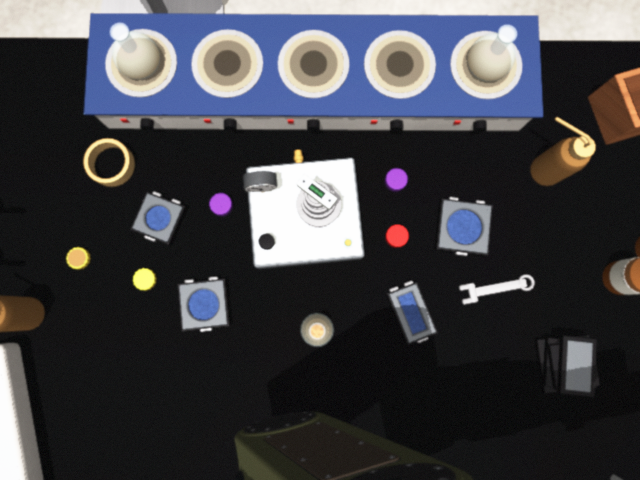

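View pics/scene0.png

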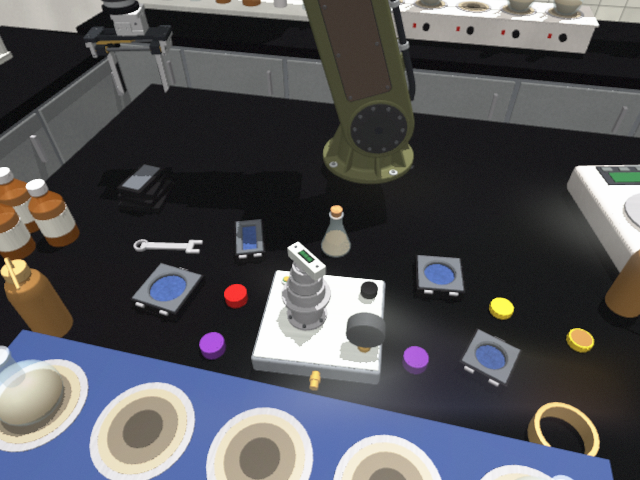

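The top view shows the stack with the level on top at about (318,192). The large case is at (464,227), medium (204,304), small (158,217) and level (412,312), with the flask at (317,330). Things that could be taken for mass_small are the purple discs at (220,204) and (397,179) and the red disc at (397,236), plus a yellow disc at (144,279). The real one is steel, in the stack under the level at (319,198). I'll fit the geometry and check a close crop.

```bash
cat > fit.py <<'E'
from h import *
z=np.load('/tmp/top.npz'); im,W=z['im'],z['W']
hsv=cv2.cvtColor(im,cv2.COLOR_RGB2HSV)
for n,(u,v) in dict(large=(464,227),medium=(204,304),small=(158,217),level=(412,312)).items():
    s=(slice(v-40,v+40),slice(u-40,u+40)); w=W[s]; h=hsv[s]
    blue=(h[...,0]>100)&(h[...,0]<130)&(h[...,1]>90)&(abs(w[...,2]-.017)<.008)
    top=(w[...,2]>.012)&(w[...,2]<.04)&(np.hypot(*np.moveaxis(w[...,:2]-np.nanmedian(w[blue][:,:2],0),-1,0))<.075)
    b=cv2.minAreaRect((w[blue][:,:2]*1000).astype(np.float32)); t=cv2.minAreaRect((w[top][:,:2]*1000).astype(np.float32))
    print(n,'blue z',np.median(w[blue][:,2]).round(4),np.round(b[0],1),np.round(b[1],1),round(b[2],1),'| top',np.round(t[0],1),np.round(t[1],1),round(t[2],1),'mean blue',(w[blue].mean(0)*1000).round(1), 'ztop',np.median(w[top&~blue][:,2]).round(4))
m=(W[...,2]>.200)&(W[...,2]<.23)&(np.hypot(W[...,0]-.6,W[...,1])<.07)
b=cv2.minAreaRect((W[m][:,:2]*1000).astype(np.float32)); print('level',b,np.median(W[m][:,2]),m.sum())
save('crop0.png',cv2.resize(im[150:260,250:400],None,fx=5,fy=5))
E
python3 fit.py
```

```text
large blue z 0.0176 [ 567.8 -292.2] [68.7 97.7] 7.0 | top [ 569.9 -306. ] [105.8 113.6] 83.4 mean blue [ 569.6 -306.9   17.7] ztop 0.0257
medium blue z 0.0171 [410.  214.9] [58.8 59. ] 65.0 | top [411.2 213.5] [103.3  94.7] 7.0 mean blue [409.9 214.8  17.1] ztop 0.025
small blue z 0.017 [584. 313.] [48.6 48. ] 0.4 | top [584.2 310.5] [86.4 93.7] 68.8 mean blue [583.9 312.7  17.1] ztop 0.025
level blue z 0.0177 [ 396.5 -198.5] [77.4 30.8] 22.0 | top [ 397.6 -198.1] [117.3  65.2] 21.8 mean blue [ 396.1 -198.9   17.7] ztop 0.0253
level ((597.957275390625, -8.35244369506836), (70.05431365966797, 22.516366958618164), 52.81965255737305) 0.21211583382790766 585
```

View pics/crop0.png

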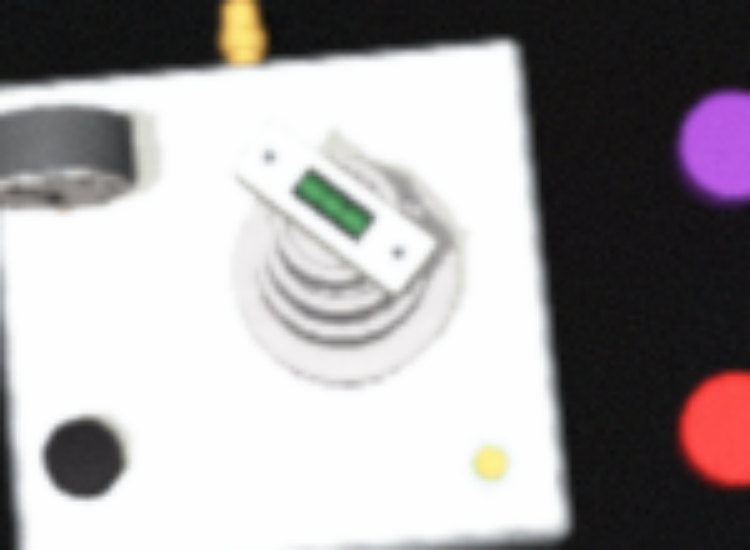

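The crop confirms the bar level lies across the steel stack at full-picture (318,192). The purple and red discs at the right of the crop are the decoys. The level measures 70×22 mm with its top at z = 0.212 m, and the case sizes and depths match too, so I'll move above the stack.

```bash
cat >> h.py <<'E'
def plan(x,y,z,yawdeg=None):
    T=tool(); o=ctrl.get_obs(); s=T[:3,:3].T@(np.array([x,y,z])-T[:3,3])*100
    yaw=o['eef_rot'][2]; w=0 if yawdeg is None else -((np.radians(yawdeg)-yaw+np.pi/2)%np.pi-np.pi/2)
    print('t',round(float(o['time_s']),2),'shift cm',s.round(2),'dist',np.linalg.norm(s).round(1),'wz',round(w,3),'yaw',np.degrees(yaw).round(1),'tcp',(o['ee_pos']*1000).round(1),'q',o['qpos'].round(2))
E
python3 -c "
from h import *
plan(.598,-.008,.31,52.8-90)"
```

```text
t 1.1 shift cm [-38.   -57.34 -10.45] dist 69.6 wz -0.647 yaw -74.3 tcp [ 149.2 -529.3  205.4] q [-1.36  0.3   1.52  0.    1.32 -0.07]
```

```bash
python3 -m inch '[-2.7,-4.1,-0.75,0,0,0,1,-2.7,-4.1,-0.75,0,0,0,1,-2.7,-4.1,-0.75,0,0,0,1,-2.7,-4.1,-0.75,0,0,0,1,-2.7,-4.1,-0.75,0,0,0,1,-2.7,-4.1,-0.75,0,0,0,1,-2.7,-4.1,-0.75,0,0,0,1,-2.7,-4.1,-0.75,0,0,0,1,-2.7,-4.1,-0.75,0,0,0,1,-2.7,-4.1,-0.75,0,0,0,1,-2.7,-4.1,-0.75,0,0,0,1,-2.7,-4.1,-0.75,0,0,0,1,-2.7,-4.1,-0.75,0,0,0,1,-2.9,-4.0,-0.7,0,0,0,1,0,0,0,0,0,-0.162,1,0,0,0,0,0,-0.162,1,0,0,0,0,0,-0.162,1,0,0,0,0,0,-0.161,1,0,0,0,0,0,0,1,0,0,0,0,0,0,1]' 20
cat > lev.py <<'E'
from h import *
im,W=cloud('wrist'); save('w1.png',im)
m=(W[...,2]>.203)&(W[...,2]<.23)&(np.hypot(W[...,0]-.6,W[...,1])<.07)
b=cv2.minAreaRect((W[m][:,:2]*1000).astype(np.float32)); print('level',b,np.median(W[m][:,2]),m.sum())
plan(.598,-.0084,.196,52.8-90)
E
python3 lev.py
```

```text
time_s: 3.6
ee_pos: [0.5976, -0.0081, 0.3099]
eef_rot: [3.142, 0.0, -0.653]
force: [0.7, -0.5, 0.2]
grip_width: 0.0941
level ((598.3616333007812, -6.745906829833984), (70.0686264038086, 22.023454666137695), 52.87226486206055) 0.21263873475927086 3293
t 3.65 shift cm [ 0.05 -0.   11.39] dist 11.4 wz -0.003 yaw -37.4 tcp [597.6  -8.1 309.9] q [-0.07  0.36  1.21 -0.    1.58  0.58]
```

View pics/w1.png

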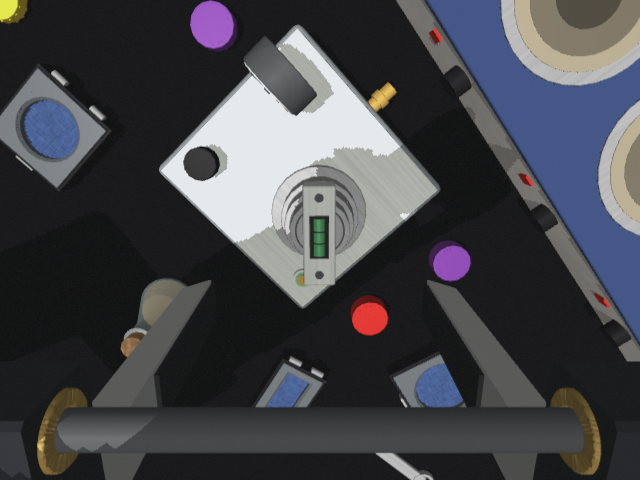

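The wrist view shows the level at (319,237), midway between the fingertips at (210,282) and (430,282) and aligned with them. I'll go down and grip its upper half, because the case foam limits finger depth.

```bash
python3 -c "
from h import *
plan(.5984,-.0068,.2025,52.85-90)"
python3 -m inch '[0,-0.15,2.5,0,0,0,1,0,0,3,0,0,0,1,0,0,3,0,0,0,0.8,0,0,1.7,0,0,0,0.5,0,0,0.5,0,0,0,0.4,0,0,0,0,0,0,0.2,0,0,0,0,0,0,0.1,0,0,0,0,0,0,0.1,0,0,0,0,0,0,0.1,0,0,0,0,0,0,0.1]' 20
```

```text
t 3.65 shift cm [-0.02 -0.15 10.74] dist 10.7 wz -0.004 yaw -37.4 tcp [597.6  -8.1 309.9] q [-0.07  0.36  1.21 -0.    1.58  0.58]
time_s: 4.9
ee_pos: [0.5986, -0.0069, 0.2032]
eef_rot: [-3.141, -0.0, -0.649]
force: [-0.3, -0.1, 1.3]
grip_width: 0.0218
```

```bash
python3 -m inch '[0,0,-1,0,0,0,0.1,0,0,-3,0,0,0,0.1,0,0,-3,0,0,0,0.1,-0.7,4.6,0,0,0,0,0.1,-0.7,4.6,0,0,0,0,0.1,-0.7,4.6,0,0,0,0,0.1,-0.7,4.6,0,0,0,0,0.1,-0.7,4.6,0,0,0,0,0.1,-0.7,4.4,0,0,0,0,0.1,0,0,3,0,0,0.18,0.1,0,0,3,0,0,0.18,0.1,0,0,3,0,0,0.178,0.1,0,0,3,0,0,0,0.1,0,0,0,0,0,0,0.1,0,0,0,0,0,0,0.1]'
cat > look.py <<'E'
import sys
from h import *
# wrist look at the case near x,y: recess centre and rect
def case(x,y,name,r=.075):
    im,W=cloud('wrist'); save(name,im); hsv=cv2.cvtColor(im,cv2.COLOR_RGB2HSV)
    near=np.hypot(W[...,0]-x,W[...,1]-y)<r
    blue=near&(hsv[...,0]>100)&(hsv[...,0]<130)&(hsv[...,1]>80)&(abs(W[...,2]-.017)<.006)
    top=near&(abs(W[...,2]-.0255)<.004)
    for n,k in (('floor',blue),('foam',top)):
        if k.sum()>20:
            b=cv2.minAreaRect((W[k][:,:2]*1000).astype(np.float32)); print(n,k.sum(),'z',np.median(W[k][:,2]).round(4),np.round(b[0],1),np.round(b[1],1),round(b[2],1))
    return im,W
if __name__=='__main__':
    case(float(sys.argv[1]),float(sys.argv[2]),sys.argv[3]); plan(float(sys.argv[1]),float(sys.argv[2]),float(sys.argv[4]))
E
python3 look.py .3967 -.1985 w2.png .1
```

```text
time_s: 6.78
ee_pos: [0.4001, -0.2002, 0.1545]
eef_rot: [-3.141, -0.001, -1.187]
force: [0.8, -1.4, -1.2]
grip_width: 0.022
floor 1766 z 0.0178 [ 414.9 -189.5] [36.8 29.8] 22.5
foam 6278 z 0.0258 [ 402.8 -194.2] [106.2  64.1] 21.7
t 6.83 shift cm [-0.29  0.26  5.45] dist 5.5 wz 0 yaw -68.0 tcp [ 400.1 -200.2  154.5] q [-0.55  0.12  1.86  0.    1.16  0.64]
```

View pics/w2.png

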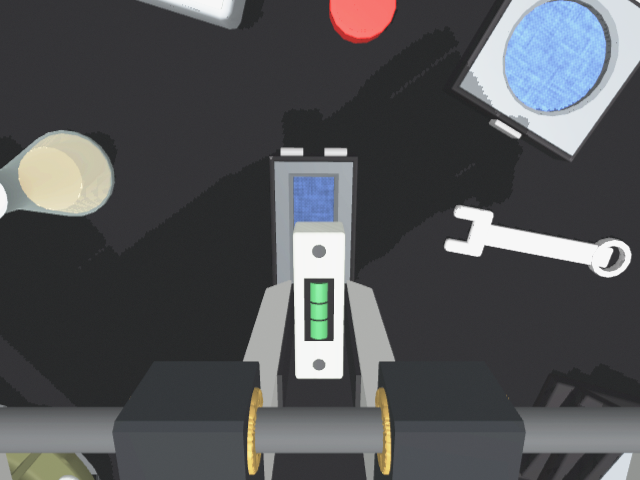

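The held level hangs straight at (319,300), with the case recess behind it at (315,198) and the flask well clear at (62,175). Next I'll measure the held level's offset in the same picture.

```bash
cat > held.py <<'E'
from h import *
im,W=cloud('wrist'); T=tool()
m=(abs(W[...,2]-(T[2,3]+.0095))<.004)&(np.hypot(W[...,0]-T[0,3],W[...,1]-T[1,3])<.045)
# keep only the bar (bright, white/green)
hsv=cv2.cvtColor(im,cv2.COLOR_RGB2HSV); m&=(hsv[...,2]>150)
b=cv2.minAreaRect((W[m][:,:2]*1000).astype(np.float32)); print(b,np.median(W[m][:,2]),m.sum())
c=np.array([.3965,-.1972]); h=np.array(b[0])/1000
d=np.append(c-h,0); print('shift tool cm',(T[:3,:3].T@d*100).round(2)); print(T[:3,3])
E
python3 held.py
```

```text
((399.24932861328125, -197.1232147216797), (72.52840423583984, 43.367034912109375), 7.517230987548828) 0.16401391899434034 6473
shift tool cm [-0.1   0.26 -0.  ]
[ 0.40005431 -0.20015701  0.15438258]
```

```bash
cat > held.py <<'E'
from h import *
im,W=cloud('wrist'); T=tool(); L=(W-T[:3,3])@T[:3,:3]*1000
m=(abs(L[...,2]+9.5)<4)&(abs(L[...,0])<13)&(abs(L[...,1])<45)&(cv2.cvtColor(im,cv2.COLOR_RGB2HSV)[...,2]>120)
for v in (-25,25):
    k=m&(abs(L[...,1]-v)<6); print(v,'x range',L[k][:,0].min().round(1),L[k][:,0].max().round(1))
y=L[m][:,1]; print('y range',np.percentile(y,[0,.3,99.7,100]).round(1),'z',np.median(L[m][:,2]).round(1))
for c in ([.3969,-.1970,0],[.3965,-.1985,0]): print('case in tool mm',((np.array(c)-T[:3,3])@T[:3,:3]*1000).round(1))
E
python3 held.py
```

```text
-25 x range -11.4 10.3
25 x range -11.3 10.2
y range [-35.  -34.7  34.6  35.1] z -9.7
case in tool mm [ -4.3   1.8 154.2]
case in tool mm [ -3.    2.8 154.2]
```

```bash
python3 -m inch '[-0.35,0.2,2,0,0,0,0.1,0,0,3,0,0,0,0.1,0,0,3,0,0,0,0.1,0,0,2,0,0,0,0.1,0,0,1,0,0,0,0.1,0,0,0.8,0,0,0,0.1,0,0,0.5,0,0,0,0.1,0,0,0.3,0,0,0,0.1,0,0,0,0,0,0,0.1]'
```

```text
time_s: 8.05
ee_pos: [0.3966, -0.1974, 0.0277]
eef_rot: [-3.141, -0.001, -1.187]
force: [-2.1, 2.2, 6.7]
grip_width: 0.0217
```

```bash
python3 -m inch '[0,0,0,0,0,0,0.4,0,0,0,0,0,0,0.4,0,0,-0.5,0,0,0,0.45,0,0,-2,0,0,0,0.6,0,0,-4,0,0,0,0.8,0,0,-5,0,0,0,1,0,0,-5,0,0,0,1,0,0,0,0,0,0,1]'
python3 - <<'E'
from look import *
im,W=case(.3967,-.1975,'w3.png')
m=(abs(W[...,2]-.037)<.005)&(np.hypot(W[...,0]-.397,W[...,1]+.1975)<.06)
b=cv2.minAreaRect((W[m][:,:2]*1000).astype(np.float32)); print('level',b,np.median(W[m][:,2]),m.sum(),np.percentile(W[m][:,2],[5,95]))
plan(.60,-.006,.29)
E
```

```text
time_s: 9.05
ee_pos: [0.3975, -0.1981, 0.1955]
eef_rot: [-3.138, -0.005, -1.187]
force: [-1.5, -0.2, -0.8]
grip_width: 0.0889
floor 796 z 0.0177 [ 396.3 -196.8] [77.2 29.9] 21.6
foam 6636 z 0.0259 [ 398.2 -196. ] [115.8  64.2] 21.6
level ((396.34100341796875, -196.92645263671875), (69.8187484741211, 21.728527069091797), 21.377994537353516) 0.03762952578162021 2271 [0.03626663 0.03941452]
t 9.1 shift cm [-10.13 -26.04  -9.67] dist 29.6 wz 0 yaw -68.0 tcp [ 396.7 -197.6  193.1] q [-0.54  0.07  1.82 -0.    1.25  0.64]
```

View pics/w3.png

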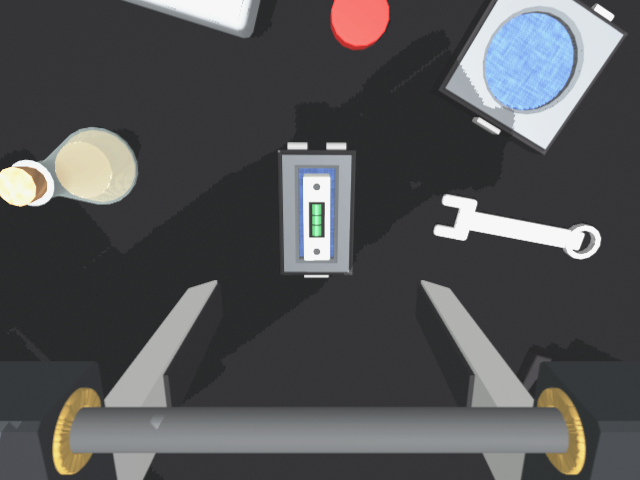

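The level lies centred in its recess at (316,217): top at z = 0.0376 m, offset under 1 mm, and the flask is untouched. Back to the stack.

```bash
python3 -m inch '[-1,-2.6,-3,0,0,0,1,-1.5,-4,-3,0,0,0,1,-1.5,-4,-2,0,0,0,1,-1.5,-4,-1.5,0,0,0,1,-1.5,-4,-0.2,0,0,0,1,-1.6,-4,0,0,0,0,1,-1.5,-3.4,0,0,0,0,1,0,0,0,0,0,0,1,0,0,0,0,0,0,1]' 35
cat > disc.py <<'E'
import sys
from h import *
# wrist: centre of a disc top at height z near x,y, radius r (mm): circle fit on boundary
def disc(W,z,x,y,r,tol=.004):
    m=((abs(W[...,2]-z)<tol)&(np.hypot(W[...,0]-x,W[...,1]-y)<r*1.4+.012)).astype(np.uint8)
    n,l,s,c=cv2.connectedComponentsWithStats(m); i=1+np.argmax(s[1:,4]); k=l==i
    (a,b),R_=cv2.minEnclosingCircle((W[k][:,:2]*1000).astype(np.float32))
    print('disc z',np.median(W[k][:,2]).round(4),'enclosing',round(a,1),round(b,1),'r',round(R_,1),'mean',(W[k].mean(0)*1000).round(1),'px',c[i].round(0),k.sum())
    return a/1000,b/1000
if __name__=='__main__':
    im,W=cloud('wrist'); save(sys.argv[1],im); T=tool()
    for z,r in ((.192,.022),(.170,.027),(.146,.032),(.120,.042)): disc(W,z,.6,-.006,r)
    print((T[:3,3]*1000).round(1))
E
python3 disc.py w4.png
```

```text
time_s: 10.22
ee_pos: [0.5991, -0.0067, 0.2877]
eef_rot: [3.14, 0.001, -1.187]
force: [0.3, -0.5, -0.4]
grip_width: 0.094
disc z 0.1927 enclosing 598.1 -8.0 r 22.1 mean [599.1  -7.6 192.7] px [321. 240.] 3186
disc z 0.1704 enclosing 596.9 -9.1 r 26.9 mean [609.2  -5.9 170.4] px [324. 217.] 824
disc z 0.1465 enclosing 596.9 -9.9 r 31.8 mean [613.7  -5.6 146.4] px [325. 204.] 919
disc z 0.1205 enclosing 595.0 -11.0 r 42.0 mean [609.3  -5.5 120.4] px [323. 202.] 2102
[599.1  -6.9 288.2]
```

View pics/w4.png

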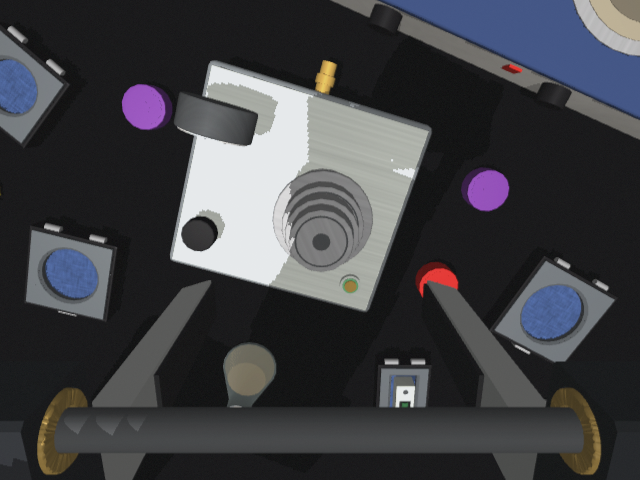

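The small steel mass is now on top at (321,240), with r = 22.1 mm and its top at z = 0.1927 m. The decoys are at (145,106), (487,190) and (437,280), all away from it. I'll grip the upper half.

```bash
python3 -m inch '[0.06,0.11,3,0,0,0,1,0,0,3,0,0,0,1,0,0,3,0,0,0,1,0,0,1.2,0,0,0,0.8,0,0,0.5,0,0,0,0.6,0,0,0,0,0,0,0.5,0,0,0,0,0,0,0.4,0,0,0,0,0,0,0.35,0,0,0,0,0,0,0.35,0,0,0,0,0,0,0.35,0,0,0,0,0,0,0.35]' 35
python3 -c "
from h import *
plan(.584,.3127,.27)"
```

```text
time_s: 11.65
ee_pos: [0.599, -0.0074, 0.1824]
eef_rot: [-3.141, -0.001, -1.187]
force: [-0.2, -0.6, 5.3]
grip_width: 0.0432
t 11.65 shift cm [-30.24 -10.6   -8.76] dist 33.2 wz 0 yaw -68.0 tcp [599.   -7.4 182.4] q [-0.07  0.43  1.4  -0.    1.31  1.11]
```

```bash
python3 -m inch '[0,0,-0.5,0,0,0,0.35,0,0,-1.5,0,0,0,0.35,0,0,-3,0,0,0,0.35,0,0,-3,0,0,0,0.35,-3,-0.4,0,0,0,0,0.35,-5,-0.6,0,0,0,0,0.35,-5,-0.6,0,0,0,0,0.35,-5,-0.6,0,0,0,0,0.35,-5,-0.6,0,0,0,0,0.35,-5,-0.6,2,0,0,0,0.35,-2.2,-0.2,3,0,0,0,0.35,0,0,3,0,0,0,0.35,0,0,2,0,0,0,0.35,0,0,0,0,0,0,0.35,0,0,0,0,0,0,0.35]'
cat > heldd.py <<'E'
import sys
from look import *
# args: x y of case, pic, height of mass top above TCP (mm), radius mm
x,y,n,hz,r=float(sys.argv[1]),float(sys.argv[2]),sys.argv[3],float(sys.argv[4]),float(sys.argv[5])
T=tool(); im,W=case(x,y,n); L=(W-T[:3,3])@T[:3,:3]*1000
m=(abs(L[...,2]+hz)<5)&(np.hypot(L[...,0],L[...,1])<r+8)
print('held: z',np.percentile(L[m][:,2],[10,50,90]).round(1))
for a in (0,): 
    k=m&(abs(L[...,0])<r-8); print('held y range',np.percentile(L[k][:,1],[0,.5,99.5,100]).round(1),k.sum())
plan(x,y,.028); print((T[:3,3]*1000).round(1))
E
python3 heldd.py .584 .3127 w5.png 11 22
```

```text
time_s: 13.52
ee_pos: [0.5195, 0.2864, 0.1634]
eef_rot: [-3.14, 0.0, -1.187]
force: [-0.0, 0.4, -2.2]
grip_width: 0.0431
floor 3838 z 0.0178 [583.4 313.1] [50.5 50.2] 23.3
foam 10290 z 0.0261 [584.7 312.6] [84.2 92. ] 69.2
held: z [-11.2 -10.3  -9.3]
held y range [-21.1 -20.5  21.5  22.8] 5565
t 13.57 shift cm [-0.02 -6.93 13.56] dist 15.2 wz 0 yaw -68.0 tcp [519.6 286.4 163.4] q [0.44 0.43 1.44 0.   1.27 1.63]
[519.5 286.4 163.4]
```

View pics/w5.png

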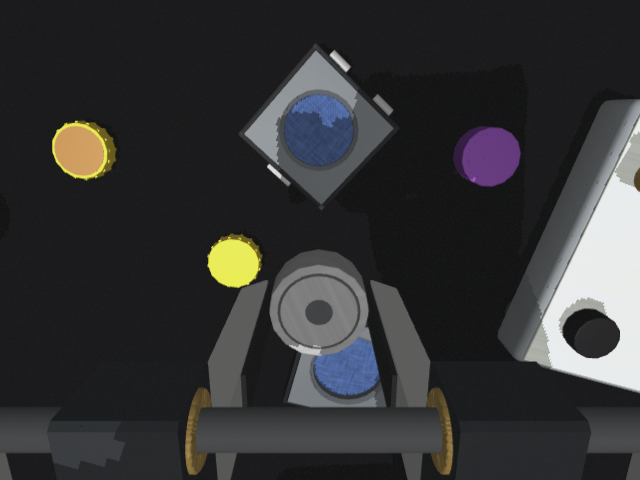

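The empty small case shows its recess at (319,130), 50 mm wide, which is right for the small mass. The steel mass is level in the jaws at (319,311), and the yellow lid and purple disc stay clear of the path. Lowering it in.

```bash
python3 -m inch '[-0.07,-3.5,0,0,0,0,0.35,0,-3.5,0,0,0,0,0.35,0,0,3,0,0,0,0.35,0,0,3,0,0,0,0.35,0,0,3,0,0,0,0.35,0,0,2,0,0,0,0.35,0,0,1,0,0,0,0.35,0,0,0.6,0,0,0,0.35,0,0,0.5,0,0,0,0.35,0,0,0.3,0,0,0,0.35,0,0,0,0,0,0,0.35]'
```

```text
time_s: 14.95
ee_pos: [0.5841, 0.3132, 0.0295]
eef_rot: [-3.14, -0.0, -1.187]
force: [-4.5, -2.1, 7.1]
grip_width: 0.043
```

```bash
python3 -m inch '[0,0,0,0,0,0,0.65,0,0,0,0,0,0,0.65,0,0,-0.5,0,0,0,0.7,0,0,-2,0,0,0,1,0,0,-4,0,0,0,1,0,0,-5,0,0,0,1,0,0,-5,0,0,0,1,0,0,-4,0,0,0,1,0,0,-2,0,0,0,1,0,0,0,0,0,0,1]'
python3 - <<'E'
from disc import *
im,W=cloud('wrist'); save('w6.png',im)
disc(W,.039,.584,.313,.022); disc(W,.0178,.584,.313,.022,.003)
plan(.6,-.006,.265)
E
```

```text
time_s: 16.2
ee_pos: [0.584, 0.3132, 0.2558]
eef_rot: [-3.137, 0.0, -1.187]
force: [0.2, -0.4, -0.8]
grip_width: 0.0938
disc z 0.0397 enclosing 583.2 313.5 r 21.9 mean [583.6 313.7  39.7] px [319. 204.] 1653
disc z 0.0177 enclosing 583.3 312.9 r 25.4 mean [594.8 315.1  17.8] px [321. 188.] 330
t 16.25 shift cm [30.2  10.43 -1.14] dist 32.0 wz 0 yaw -68.0 tcp [583.7 313.1 253.8] q [0.44 0.53 1.08 0.   1.52 1.62]
```

View pics/w6.png

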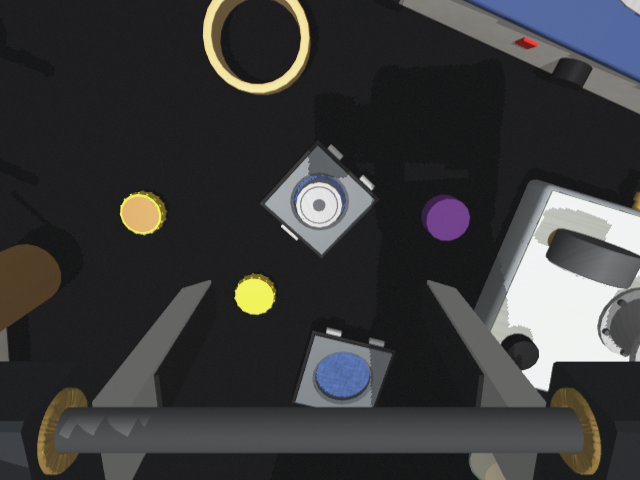

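The small mass is seated flat and centred at (319,204): top at z = 0.0397 m, under 1 mm off centre. Next is the medium mass.

```bash
python3 -m inch '[3,1,-0.2,0,0,0,1,5,1.7,0,0,0,0,1,5,1.7,0,0,0,0,1,5,1.7,0,0,0,0,1,5,1.7,0,0,0,0,1,4.5,1.6,0,0,0,0,1,2.7,1.0,0,0,0,0,1,0,0,0,0,0,0,1,0,0,0,0,0,0,1]' 45
python3 - <<'E'
from disc import *
im,W=cloud('wrist')
a,b=disc(W,.170,.598,-.008,.027); disc(W,.146,.598,-.008,.032); plan(a+.0003,b,.1585)
E
```

```text
time_s: 17.38
ee_pos: [0.6001, -0.0052, 0.2543]
eef_rot: [3.141, 0.001, -1.187]
force: [0.4, 0.9, 0.4]
grip_width: 0.0943
disc z 0.1707 enclosing 596.7 -9.3 r 27.0 mean [597.8  -8.8 170.7] px [323. 249.] 5139
disc z 0.1465 enclosing 596.8 -9.9 r 31.8 mean [614.1  -5.  146.4] px [327. 216.] 1129
t 17.43 shift cm [0.29 0.45 9.6 ] dist 9.6 wz 0 yaw -68.0 tcp [600.2  -4.9 254.5] q [-0.07  0.38  1.3   0.    1.46  1.12]
```

```bash
python3 -m inch '[0.28,0.43,2.5,0,0,0,1,0,0,3,0,0,0,1,0,0,2.5,0,0,0,1,0,0,1.1,0,0,0,0.9,0,0,0.5,0,0,0,0.7,0,0,0,0,0,0,0.6,0,0,0,0,0,0,0.5,0,0,0,0,0,0,0.45,0,0,0,0,0,0,0.45,0,0,0,0,0,0,0.45,0,0,0,0,0,0,0.45]' 45
python3 -c "
from h import *
plan(.410,.2148,.25)"
```

```text
time_s: 18.8
ee_pos: [0.5977, -0.01, 0.1597]
eef_rot: [-3.14, -0.0, -1.187]
force: [-1.3, 1.4, 7.2]
grip_width: 0.0527
t 18.8 shift cm [-27.87   8.98  -9.05] dist 30.7 wz 0 yaw -68.0 tcp [597.7 -10.  159.7] q [-0.08  0.44  1.43  0.    1.26  1.11]
```

```bash
python3 -m inch '[0,0,-0.5,0,0,0,0.45,0,0,-1.5,0,0,0,0.45,0,0,-3,0,0,0,0.45,0,0,-3,0,0,0,0.45,-2,1.1,0,0,0,0,0.45,-4,2.3,0,0,0,0,0.45,-4,2.3,0,0,0,0,0.45,-4,2.3,0,0,0,0,0.45,-4,2.3,0,0,0,0,0.45,-4,2.3,0,0,0,0,0.45,-4,2.3,2,0,0,0,0.45,-1.9,1.1,3,0,0,0,0.45,0,0,3,0,0,0,0.45,0,0,0,0,0,0,0.45,0,0,0,0,0,0,0.45]'
python3 heldd.py .410 .2148 w7.png 12 27
```

```text
time_s: 20.68
ee_pos: [0.3453, 0.1888, 0.1604]
eef_rot: [-3.14, 0.0, -1.187]
force: [0.5, 0.3, -4.7]
grip_width: 0.0531
floor 5610 z 0.0178 [410.5 215.2] [60.4 60.1] 20.6
foam 12388 z 0.0261 [411.5 215.6] [102.2  94.3] 7.1
held: z [-12.  -11.1 -10.2]
held y range [-26.4 -25.6  26.   27.6] 9127
t 20.73 shift cm [ 0.   -6.94 13.26] dist 15.0 wz 0 yaw -68.0 tcp [345.4 188.8 160.4] q [ 0.41 -0.01  1.99 -0.    1.16  1.59]
[345.3 188.8 160.4]
```

View pics/w7.png

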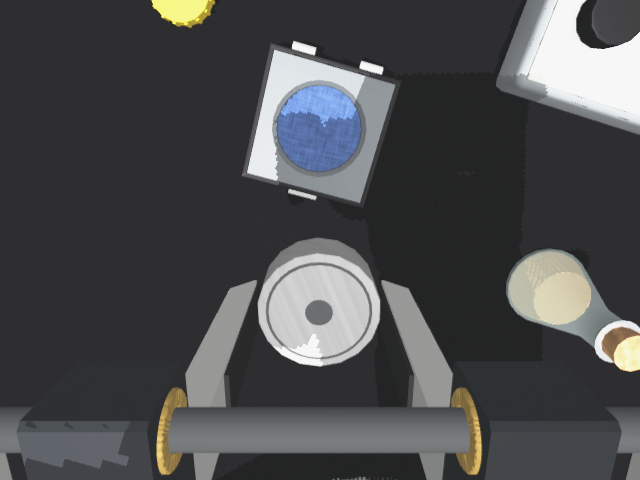

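The medium recess is at (319,128), 60 mm wide as it should be, and the mass is held flat at (319,310). Lowering it in.

```bash
python3 -m inch '[0,-3.5,0,0,0,0,0.45,0,-3.58,0,0,0,0,0.45,0,0,3,0,0,0,0.45,0,0,3,0,0,0,0.45,0,0,3,0,0,0,0.45,0,0,1.7,0,0,0,0.45,0,0,1,0,0,0,0.45,0,0,0.6,0,0,0,0.45,0,0,0.4,0,0,0,0.45,0,0,0.3,0,0,0,0.45,0,0,0,0,0,0,0.45]'
```

```text
time_s: 22.1
ee_pos: [0.4107, 0.2153, 0.0306]
eef_rot: [-3.141, -0.0, -1.187]
force: [-8.3, -3.8, 18.5]
grip_width: 0.0526
```

```bash
python3 -m inch '[0,0,-0.1,0,0,0,0.75,0,0,0,0,0,0,0.75,0,0,-0.5,0,0,0,0.8,0,0,-2,0,0,0,1,0,0,-4,0,0,0,1,0,0,-5,0,0,0,1,0,0,-5,0,0,0,1,0,0,-4,0,0,0,1,0,0,-1.5,0,0,0,1,0,0,0,0,0,0,1]'
python3 - <<'E'
from disc import *
im,W=cloud('wrist'); save('w8.png',im)
disc(W,.041,.4105,.215,.027); disc(W,.0178,.4105,.215,.027,.003)
plan(.598,-.009,.25)
E
```

```text
time_s: 23.35
ee_pos: [0.4103, 0.2152, 0.2498]
eef_rot: [-3.141, 0.0, -1.187]
force: [-0.4, -1.1, -0.5]
grip_width: 0.0938
disc z 0.0417 enclosing 409.9 215.6 r 27.0 mean [410.6 215.9  41.7] px [318. 204.] 2595
disc z 0.0178 enclosing 410.2 215.4 r 30.3 mean [425.5 219.8  17.8] px [321. 183.] 395
t 23.4 shift cm [27.81 -9.05 -0.13] dist 29.2 wz 0 yaw -68.0 tcp [410.  215.1 248.8] q [0.4  0.07 1.69 0.   1.38 1.59]
```

View pics/w8.png

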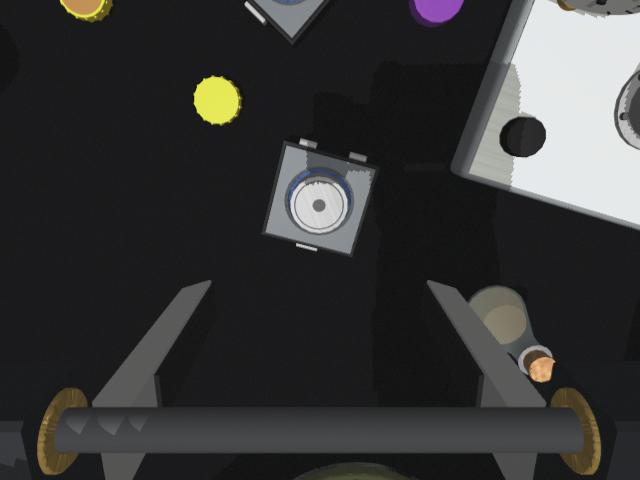

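The medium mass is seated flat at (319,204): top at z = 0.0417 m, concentric with the recess. Now the large one.

```bash
python3 -m inch '[3,-1,0,0,0,0,1,5,-1.6,0,0,0,0,1,5,-1.6,0,0,0,0,1,5,-1.6,0,0,0,0,1,5,-1.6,0,0,0,0,1,3.3,-1.1,0.5,0,0,0,1,1.5,-0.55,0.5,0,0,0,1,0,0,0,0,0,0,1,0,0,0,0,0,0,1]' 58
python3 - <<'E'
from disc import *
im,W=cloud('wrist')
a,b=disc(W,.146,.598,-.009,.032); disc(W,.120,.598,-.009,.042); plan(a+.0003,b+.0002,.134)
E
```

```text
time_s: 24.52
ee_pos: [0.5978, -0.0076, 0.2399]
eef_rot: [3.141, 0.0, -1.186]
force: [-0.9, 0.1, 0.8]
grip_width: 0.0939
disc z 0.1468 enclosing 596.7 -10.1 r 32.0 mean [597.9  -9.5 146.7] px [322. 241.] 6809
disc z 0.1205 enclosing 595.0 -10.8 r 42.0 mean [608.5  -5.5 120.5] px [322. 215.] 2789
t 24.57 shift cm [ 0.18  0.16 10.62] dist 10.6 wz 0 yaw -67.9 tcp [597.8  -7.6 240.2] q [-0.07  0.39  1.33  0.    1.43  1.11]
```

```bash
python3 -m inch '[0.18,0.18,2.5,0,0,0,1,0,0,3,0,0,0,1,0,0,3,0,0,0,1,0,0,1.6,0,0,0,1,0,0,0.6,0,0,0,0.8,0,0,0,0,0,0,0.7,0,0,0,0,0,0,0.6,0,0,0,0,0,0,0.55,0,0,0,0,0,0,0.55,0,0,0,0,0,0,0.55,0,0,0,0,0,0,0.55]' 58
python3 -c "
from h import *
plan(.5695,-.3065,.22)"
```

```text
time_s: 25.95
ee_pos: [0.5976, -0.0109, 0.1339]
eef_rot: [-3.14, -0.0, -1.187]
force: [-2.0, 2.8, 6.1]
grip_width: 0.0628
t 25.95 shift cm [26.36 13.66 -8.62] dist 30.9 wz 0 yaw -68.0 tcp [597.6 -10.9 133.9] q [-0.08  0.47  1.46  0.    1.21  1.11]
```

```bash
python3 -m inch '[0,0,-0.5,0,0,0,0.55,0,0,-1.5,0,0,0,0.55,0,0,-3,0,0,0,0.55,0,0,-3,0,0,0,0.55,2,1.6,0,0,0,0,0.55,3.5,2.9,0,0,0,0,0.55,3.5,2.9,0,0,0,0,0.55,3.5,2.9,0,0,0,0,0.55,3.5,2.9,0,0,0,0,0.55,3.5,2.9,0,0,0,0,0.55,3.5,2.9,0,0,0,0,0.55,2.3,1.9,2,0,0,0,0.55,1.1,0.8,2,0,0,0,0.55,0,0,1.5,0,0,0,0.55,0,0,0,0,0,0,0.55,0,0,0,0,0,0,0.55]'
python3 heldd.py .5695 -.3065 w9.png 13 32
```

```text
time_s: 27.95
ee_pos: [0.4956, -0.3364, 0.1588]
eef_rot: [-3.141, -0.001, -1.186]
force: [0.9, -0.2, -6.3]
grip_width: 0.0628
floor 7836 z 0.0178 [ 569.2 -304.6] [70.4 70.1] 22.5
foam 14939 z 0.0262 [ 570.5 -304.6] [104.2 112.4] 83.1
held: z [-13.7 -12.8 -12. ]
held y range [-31.4 -30.6  30.7  32.3] 13708
t 28.0 shift cm [-0.03 -7.97 13.1 ] dist 15.3 wz 0 yaw -67.9 tcp [ 495.6 -336.6  158.9] q [-0.66  0.45  1.43  0.    1.26  0.53]
[ 495.6 -336.4  158.8]
```

View pics/w9.png

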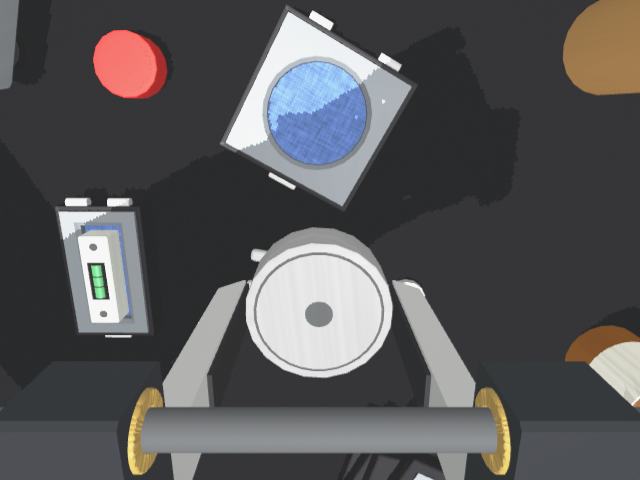

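The large recess is at (317,113), 70 mm wide as it should be, and the mass is flat in the jaws at (319,311). The level is still in its case at (100,275). Lowering the last piece.

```bash
python3 -m inch '[-0.08,-4,0,0,0,0,0.55,-0.09,-4.06,0,0,0,0,0.55,0,0,3,0,0,0,0.55,0,0,3,0,0,0,0.55,0,0,3,0,0,0,0.55,0,0,1.5,0,0,0,0.55,0,0,1,0,0,0,0.55,0,0,0.6,0,0,0,0.55,0,0,0.4,0,0,0,0.55,0,0,0.25,0,0,0,0.55,0,0,0,0,0,0,0.55]'
```

```text
time_s: 29.38
ee_pos: [0.5692, -0.3055, 0.031]
eef_rot: [-3.141, -0.001, -1.187]
force: [-0.4, 0.3, -3.9]
grip_width: 0.0625
```

```bash
python3 -m inch '[0,0,0.08,0,0,0,0.55,0,0,0,0,0,0,0.85,0,0,0,0,0,0,0.85,0,0,-0.5,0,0,0,0.9,0,0,-2,0,0,0,1,0,0,-4,0,0,0,1,0,0,-5,0,0,0,1,0,0,-5,0,0,0,1,0,0,-4,0,0,0,1,0,0,-1.5,0,0,0,1,0,0,0,0,0,0,1]'
python3 - <<'E'
from disc import *
im,W=cloud('wrist'); save('w10.png',im)
disc(W,.043,.569,-.305,.032); disc(W,.0178,.569,-.305,.032,.003)
im,W=cloud('top'); save('top1.png',im)
for n,x,y,z,r in (('L',.569,-.305,.043,.032),('M',.4105,.215,.041,.027),('S',.584,.313,.039,.022),('lev',.3965,-.1975,.037,.03)): print(n); disc(W,z,x,y,r,.005)
print(ctrl.get_obs()['force'])
E
```

```text
time_s: 30.75
ee_pos: [0.569, -0.3054, 0.2501]
eef_rot: [-3.141, -0.001, -1.187]
force: [-0.4, 0.7, -0.3]
grip_width: 0.0937
disc z 0.0437 enclosing 568.5 -305.2 r 32.1 mean [ 569.4 -304.8   43.7] px [318. 204.] 3667
disc z 0.0177 enclosing 569.3 -304.5 r 35.4 mean [ 587.4 -295.5   17.7] px [317. 178.] 487
L
disc z 0.0436 enclosing 567.8 -305.6 r 31.5 mean [ 565.3 -301.6   43.6] px [465. 227.] 651
M
disc z 0.0411 enclosing 409.9 213.4 r 27.2 mean [409.8 213.1  41. ] px [201. 304.] 599
S
disc z 0.0389 enclosing 581.8 311.4 r 22.7 mean [582.4 310.7  39. ] px [155. 216.] 373
lev
disc z 0.0376 enclosing 400.7 -193.8 r 30.0 mean [ 404.2 -194.1   37.5] px [411. 309.] 301
[-0.24388136  0.50184167 -0.30624757]
```

View pics/w10.png

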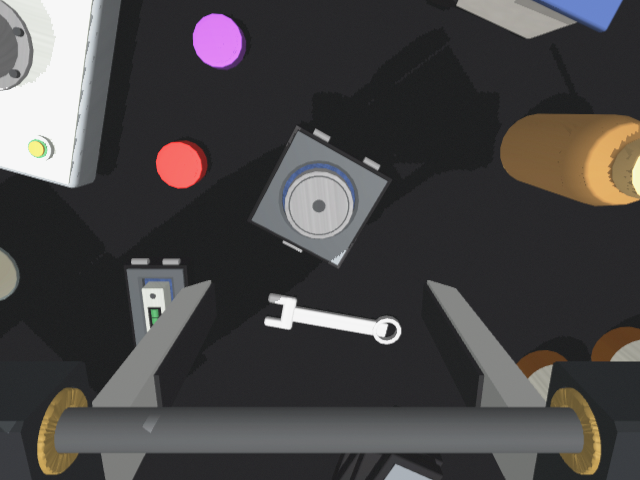

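View pics/top1.png

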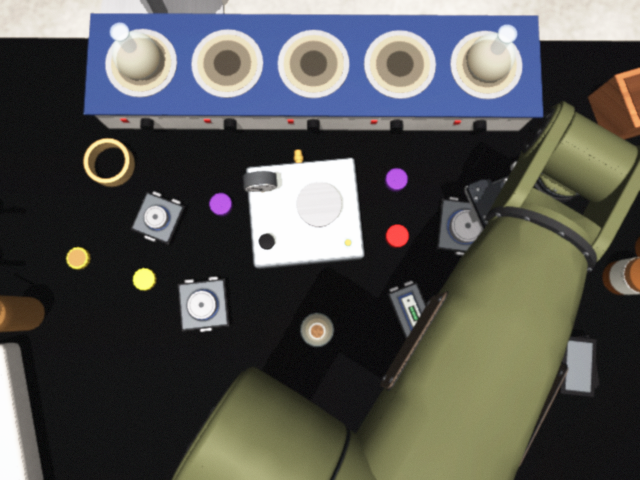

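The wrist view shows the large mass flat and concentric in its recess at (318,204). In the top view the small is at (155,216) and the medium at (201,304), both seated. The level is at (411,309), half hidden by the arm, and the flask still stands at (317,330). The robot is clear of everything, so I'm handing in.

```bash
python3 -c "
from station import ctrl
print(ctrl.hand_in())"
```

```text
the job is handed in; nothing more can be done
None
```

The stack is apart and all four pieces are in their own cases, placed in order: level, small, medium, large. I handed the job in at about 31 s of robot time; `hand_in` reports no verdict.

**Seating:** in the wrist-camera check after each release, every piece lay flat with its top within 1 mm of the seated height. Each was within about 1 mm of its recess centre:

| Piece | Top measured (mm) | Top expected (mm) |
|---|---|---|
| Level | 37.6 | 37 |
| Small mass | 39.7 | 39 |
| Medium mass | 41.7 | 41 |
| Large mass | 43.7 | 43 |

**Flask and clearance:** the flask stands at the same pixel as at the start. The gripper was open and well above everything at hand-in.

**Checks that disagreed:**
- The top and wrist cameras differed by 1–2 mm on some positions, within the stated calibration. I used the wrist values.
- The final top-view fit of the level was a few mm off because the arm hid part of it. Its earlier unobstructed wrist view was good to under 1 mm.
- Setting the medium mass down pressed with about 18 N before release. The level and the small mass pressed with about 7 N each.

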